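Purge the dispenser from its push-key controller

TASK

Purge the dispensing line from the controller on the worktop, by touch alone, without grasping anything: push the raised end of the rocker switch fully down, then push the round button fully in so that it stays in, then press the long narrow bar key fully down with the fingers and keep it down. Finish the program while still holding the bar key down. Keep to this order, do not press the square key, and leave the small parts standing round the controller where they are.

Things in the scene. Friction and masses are not known exactly. Their poses are not given: they have to be found in the camera images.
- console: grey controller, fixed box 80 (x) x 250 (y) x 45 mm; origin: centre of its underside on the worktop, z up, x to its far side (away from the robot). On its deck, 45 mm up, four modules stand in a row at y = -87, -29, 29, 87 mm, in an order that varies; each is one black control on an aluminium plate 68 x 50 x 3 mm, facing as the controller does
- rocker_press (a point): point to push on the rocker: on its far half, 19 mm from the crease, moving with it. Rocker 30 mm wide, 2 x 28 mm long along the controller's x, a shallow V; the crease is the hinge, 53 mm above the worktop. At the start the near half is level, the far half slopes up (point 60 mm up, 17.5 mm beyond the crease); fully over, the point is 53 mm up and the near half stands up
- rocker (a joint): angle of the rocker, 0 = off (far end raised) to 0.40 rad = fully over (far half level); starts at 0 to 0.04. It stays where it is left; about 2 N on the point turns it
- round_button_top (a point): centre of the top face of the round button: 30 mm across, black, 12 mm above the controller's deck when up (57 mm above the worktop), travel 6 mm; the point moves with it
- round_button (a joint): how far the round button is in, 0 = out to 0.006 m = fully in. A latching button without a spring: it stays where it is pushed; takes about 2.5 N
- square_key_top (a point): centre of the top face of the square key, not to be pressed: 24 x 24 mm, black, 12 mm above the controller's deck when up (57 mm above the worktop), travel 6 mm
- square_key (a joint): how far the square key is down, 0 to 0.006 m; springs back
- bar_key_top (a point): centre of the top face of the long narrow bar key: 48 mm along the controller's x, 14 mm wide, black, 12 mm above the controller's deck when up (57 mm above the worktop), travel 6 mm; the point moves with it
- bar_key (a joint): how far the bar key is down, 0 = up to 0.006 m = fully down. Sprung: 1.2 N starts it, 4 N holds it fully down, and it springs up when let go
- vial: loose glass vial with a cap, 22 mm across, 45 mm tall, standing in front of the controller (robot side); origin at the centre of its underside. To be left alone
- nut: loose knurled thumb nut, 26 mm across, 17 mm tall, in front of the controller; origin at the centre of its underside. To be left alone
- coupling: loose brass coupling, 22 mm across, 25 mm tall, beside the controller's left (+y) end; origin at the centre of its underside. To be left alone
- holder: loose aluminium holder block 25 x 40 x 21 mm, beside the controller's right (-y) end; origin at the centre of its underside. To be left alone

How it is judged:
By the outcome, as a careful person would: the job done as asked, in the order asked, and still so for the second after the job is handed in, while the arm keeps its last pose, push and grip.
It also fails if it takes over 38 s, if anything falls off the work surface, if the arm or the gripper's body presses on something with over 40 N, if the wrist force passes 120 N, or if a joint passes its speed limit or range.

ROBOT

A 6-joint arm with a two-finger parallel gripper is mounted at the origin on a cart in front of the work surface, level with it; the furniture and walls round the work are solid. World frame = base frame: x ahead of the robot, y to its left, z up, the work surface at z = 0. Lengths are in mm, angles in rad, forces in N, time in s.
With the tool pointing down it reaches from about 350 to 950 mm from the base axis. Payload 17.4 kg.
Tool frame: the origin (TCP) lies on the centre line of the jaws, within the pads' length; the fingertips stand 25 mm ahead of it and the grasp point (between the pads) lies 6 mm ahead of it; z points along the fingers, y is the direction in which the jaws open and shut (so a half turn about z gives the same grasp; the last joint's range is limited). The gripper opens to 93 mm and grips with 3 to 60 N. Pads are 15 mm wide; open, the fingers measure 128 mm over their backs; the gripper's body (75 mm by 188 mm) begins 65 mm behind the grasp point.
Start: joints at [-1.292, 0.116, 1.442, -0, 1.584, -0.038], TCP at [210.272, -641.419, 243.646] pointing down, gripper open.
Joint ranges: [-2.83, 2.83], [-0.83, 2.19], [0.07, 2.5], [-1.14, 4.28], [0.01, 3], [-2.97, 2.97]. Speed limits (rad/s): [1.89, 1.89, 2.22, 3.14, 3.14, 3.14].

INTERFACE

Orientations are given as a 3x3 rotation matrix whose columns are the frame's x, y, z axes.
In Python, from plant import arm, viewer gives the robot as it stands.
- The arm moves only by the shell command python3 -m pendant 'ROWS'. ROWS is JSON, a list that holds one entry, the list of rows, each a list of 7 numbers: the shift along the tool's x, y, z in mm, then the turn, a rotation vector about the tool's x, y, z in degrees, then the closure, from 0 (fully open) to 1 (shut). In form: [[[x, y, z, rx, ry, rz, jaw], ...]]. A call has 1 to 12 rows; each row is the pose to reach, as a shift and turn from the pose commanded when the call began, along the tool's axes at that moment; what a row does not reach only later rows make up. A row lasts 1/12 s, in which the tool goes at most 41.7 mm and 7.16 degrees, less where a joint would pass 70% of its speed; a pose out of reach is approached as far as the arm can. A call with a gripper value outside its range is refused whole. The fingers move at their own pace and stop on an object; the grip force is fixed at half the most. Time passes only in rows, so rows that repeat a pose let the fingers close. It gives the time, the measured TCP pose, the force and the opening at its end, in the units of the state.
- arm.read_state(): the state, without advancing time (a new reading comes with each control period).
- viewer.camera(name): name is "side" or "top" or "wrist"; returns the picture (480x640x3 uint8, blue, green, red); there is no depth.
- viewer.calibration(name): a dict with "fx", "fy", "cx", "cy" (pixels), "eye" and "attitude" of the camera in the world; the wrist camera has in their place "T_tool_cam" (4x4, takes a point from camera to tool coordinates, whose origin is the TCP and whose axes are the flange's). Camera axes: x right, y up, looking along -z (the intrinsics and any distortion apply to the point x, -y, -z); pixel columns grow to the right and rows downward; lengths in mm; the calibration is good to about 2 mm. A picture is of the moment at which its call begins: read the wrist's pose just before it. calibration takes no time and is no camera call.
- arm.close_job(): hands the job in, once; it reports no verdict.
The state is a dict: "time": time; "joints": joint angles; "joint_velocities": joint speeds; "tau": joint torques, N m; "eef_pos": TCP position; "tool_rot": TCP orientation; "force": force on the tool from outside, world axes, zero at the start; "torque": the same for the moment, N m; "finger_gap": finger opening in mm.
Only numpy, scipy, OpenCV 4.12 (cv2) and the standard library are available. Lean on these libraries where they do the work, as an engineer would, in place of code of your own. Each camera call takes 0.05 s, during which the arm holds its last target. There are 200 camera calls.

## Working session

There is one attempt and no reset: what is moved stays moved. The work goes in short steps, Python scripts to look and compute and a shell command to move; the robot and the scene stay as the last step left them, time stands still between calls to the robot, and variables do not carry over. Pictures are saved under pics/ and viewed, about 8 in all and at most 12, crops included, and the job is handed in when it is done.

```bash
mkdir -p pics; ls; python3 - <<'E'
from plant import arm, viewer
import cv2
s=arm.read_state(); print(s)
for n in("top","side"):
    cv2.imwrite(f"pics/{n}0.png",viewer.camera(n)); print(n,viewer.calibration(n))
print(viewer.calibration("wrist"))
E
```

```text
pics
{'time': 0.0, 'joints': array([-1.29180853e+00,  1.16478982e-01,  1.44228281e+00, -9.29578549e-06,
        1.58397637e+00, -3.77823367e-02]), 'joint_velocities': array([-6.85040203e-04,  3.46863191e-04,  1.40352349e-03,  6.00052059e-04,
       -7.36366992e-04,  7.13767902e-06]), 'tau': array([ 3.15039943e-03, -7.21273398e+01, -6.22601008e+01,  7.81944115e-02,
        2.39984243e-02, -1.05770048e-04]), 'eef_pos': array([ 210.21351179, -641.24616727,  242.89898448]), 'tool_rot': array([[ 9.50246515e-01,  3.11498724e-01, -3.24390352e-04],
       [ 3.11498891e-01, -9.50245881e-01,  1.09866266e-03],
       [ 3.39814208e-05, -1.14504760e-03, -9.99999344e-01]]), 'force': array([-0.41727463, -0.18254475,  0.7926743 ]), 'torque': array([ 0.01427987, -0.0085118 ,  0.00969803]), 'finger_gap': 92.77834726238792}
top {'fx': 434.1339429196163, 'fy': 434.1339429196163, 'cx': 324.29668796867855, 'cy': 242.4798169223797, 'eye': array([311.77418125,  32.96639542, 903.76585976]), 'attitude': array([[-0.00311761,  0.98813982, -0.15352514],
       [-0.99998884, -0.00253564,  0.00398641],
       [ 0.00354985,  0.15353586,  0.9881367 ]])}
side {'fx': 563.2241054956276, 'fy': 563.2241054956276, 'cx': 323.22185799058065, 'cy': 241.93275692968624, 'eye': array([843.82038699,  62.35409464, 792.20091449]), 'attitude': array([[-0.06605797, -0.86287079,  0.50108916],
       [ 0.99778836, -0.06084637,  0.02676034],
       [ 0.00739874,  0.50174866,  0.86498181]])}
{'fx': 347.2911547349356, 'fy': 347.2911547349356, 'cx': 323.9420998379159, 'cy': 244.41961719617214, 'T_tool_cam': array([[ 4.97571970e-04,  9.54560657e-01,  2.98016282e-01,
         8.38556579e+01],
       [ 9.99999745e-01, -3.22168811e-04, -6.37690564e-04,
        -6.87187846e-01],
       [-5.12702772e-04,  2.98016524e-01, -9.54560574e-01,
        -1.40508212e+02],
       [ 0.00000000e+00,  0.00000000e+00,  0.00000000e+00,
         1.00000000e+00]])}
```

View pics/top0.png

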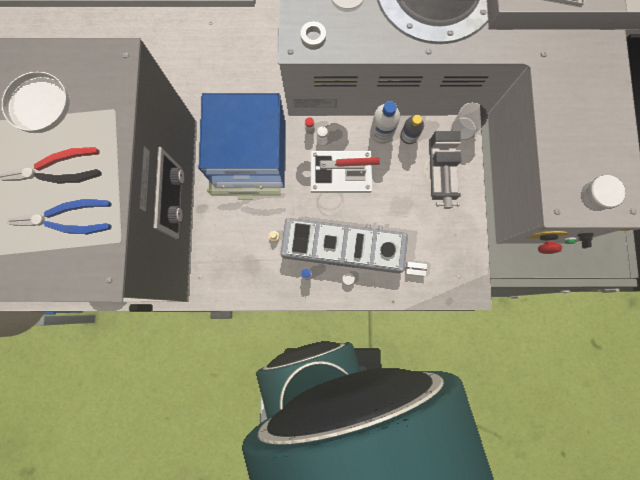

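View pics/side0.png

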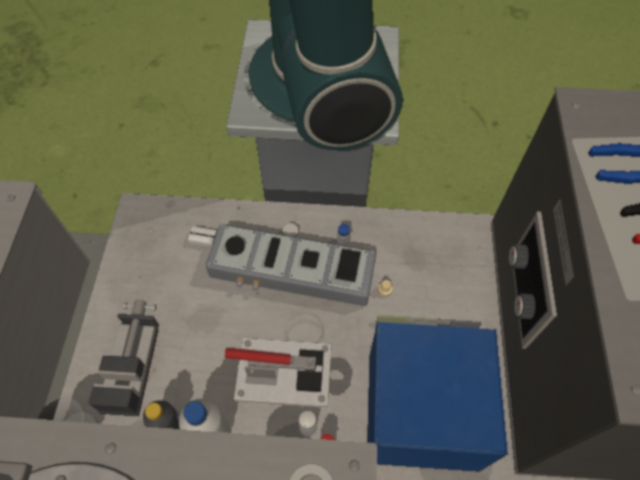

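The top view shows, from left (+y) to right: rocker (302,238), square key (330,242), bar key (359,246) and round button (388,250). The side view agrees, mirrored: (347,265), (310,259), (272,252), (235,245). I'll measure these next, plus the surroundings for clearance.

```bash
cat > h.py <<'E'
import numpy as np, cv2
from plant import arm, viewer
def cam(n,st=None):
    c=viewer.calibration(n)
    if n!="wrist": return c,np.array(c["eye"]),np.array(c["attitude"])
    T=c["T_tool_cam"]; R=st["tool_rot"]; return c,st["eef_pos"]+R@T[:3,3],R@T[:3,:3]
def ray(n,p,st=None):
    c,e,A=cam(n,st); d=A@np.array([(p[0]-c["cx"])/c["fx"],-(p[1]-c["cy"])/c["fy"],-1]); return e,d/np.linalg.norm(d)
def plane(n,p,z,st=None):
    e,d=ray(n,p,st); return e+d*(z-e[2])/d[2]
def tri(a,b):
    (e,d),(f,g)=a,b; t=np.linalg.lstsq(np.c_[d,-g],f-e,rcond=None)[0]; P,Q=e+d*t[0],f+g*t[1]; return (P+Q)/2,np.linalg.norm(P-Q)
def blobs(im,roi,th=45,amin=60):
    x0,y0,x1,y1=roi; m=(im[y0:y1,x0:x1].max(2)<th).astype(np.uint8)
    n,l,s,c=cv2.connectedComponentsWithStats(m)
    out=[]
    for i in range(1,n):
        if s[i,4]>=amin:
            q=cv2.findContours((l==i).astype(np.uint8),0,1)[0][0]; r=cv2.minAreaRect(q)
            out.append((c[i]+[x0,y0],s[i,4],np.round(r[1],1),round(r[2],1)))
    return sorted(out,key=lambda o:o[0][0])
E
python3 - <<'E'
from h import *
np.set_printoptions(precision=1,suppress=True)
t=cv2.imread("pics/top0.png");s=cv2.imread("pics/side0.png")
bt=blobs(t,(285,215,410,275));bs=blobs(s,(205,225,378,300))
for n,b in(("top",bt),("side",bs)):
    for o in b: print(n,o,plane(n,o[0],57))
if len(bt)==len(bs):
    for a,b in zip(bt,bs[::-1]): print(tri(ray("top",a[0]),ray("side",b[0])))
for nm,p,z in (("coupling",(273,236),12),("vial",(306,273),45),("nut",(348,280),17),("holder",(417,269),21),("front edge",(350,308),0),("right edge",(490,300),0)): print(nm,plane("top",p,z))
# clearance: right structure corners at z guesses; shared corner triangulated
for z in(0,100,200,300): print(z,"panel corner",plane("top",(498,241),z),"topcorner",plane("top",(550,225),z),"lcab",plane("top",(125,300),z), plane("top",(190,300),z))
E
```

```text
side (array([234.7, 245.3]), np.int32(213), array([15., 15.]), 90.0) [433.1 -92.7  57. ]
side (array([271.8, 252.1]), np.int32(183), array([ 6.7, 27.5]), 16.4) [440.8 -35.8  57. ]
side (array([309.6, 258.9]), np.int32(180), array([13.3, 13.7]), 11.3) [448.3  21.4  57. ]
side (array([347.8, 265. ]), np.int32(477), array([17.5, 28. ]), 11.3) [454.6  78.3  57. ]
coupling [464.3 136.2  12. ]
vial [384.1  65.9  45. ]
nut [372.  -18.7  17. ]
holder [ 393.7 -159.5   21. ]
front edge [315.5 -23.2   0. ]
right edge [ 331.  -312.8    0. ]
0 panel corner [ 454.4 -337.4    0. ] topcorner [ 488.5 -450.2    0. ] lcab [333.3 440.4  -0. ] [332.9 306.6   0. ]
100 panel corner [ 438.6 -296.4  100. ] topcorner [ 469.  -396.7  100. ] lcab [330.9 395.3 100. ] [330.5 276.3 100. ]
200 panel corner [ 422.8 -255.4  200. ] topcorner [ 449.4 -343.3  200. ] lcab [328.5 350.3 200. ] [328.2 246.1 200. ]
300 panel corner [ 407.1 -214.4  300. ] topcorner [ 429.9 -289.8  300. ] lcab [326.1 305.2 300. ] [325.9 215.8 300. ]
```

```bash
python3 - <<'E'
from h import *
np.set_printoptions(precision=1,suppress=True)
t=cv2.imread("pics/top0.png")
for th in(30,38,55,65):
    print(th,[(o[0],o[1],o[2]) for o in blobs(t,(285,215,410,275),th,40)])
for nm,a,b in(("Rcorner",(553,228),(38,185)),("Lcorner",(125,300),(565,92)),("bluebox front-left top",(202,160),(490,450)),("bluebox FR top?",(285,158),(378,445)),("bluebox near",(283,180),(376,330)),("redhandle end",(378,161),(228,353)),("bottlecap",(390,107),(195,412)),
 ("vial",(306,273),(344,230)),("coupling",(273,236),(386,287)),("nut",(348,280),(290,229)),("holder",(417,269),(201,236))):
    print(nm,*tri(ray("top",a),ray("side",b)))
E
```

```text
30 []
38 []
55 []
65 []
Rcorner [ 442.  -336.2  202.6] 18.01221981521985
Lcorner [326.9 317.  293.5] 16.340796039905058
bluebox front-left top [ 670.7  317.8 -104.5] 12.210216771081702
bluebox FR top? [ 675.7  132.4 -103.4] 17.943210055009818
bluebox near [563.6 115.   82. ] 9.608424293465664
redhandle end [605.3 -76.4  72. ] 3.6326160296341086
bottlecap [695.4 -94.9 121.7] 4.143894998889277
vial [384.5  68.1  40.2] 3.9653902797245815
coupling [464.4 137.9  11.1] 3.222851383389396
nut [372.2 -18.   13.1] 1.9189660370976955
holder [ 394.4 -160.2   11.6] 2.8023864260894835
```

```bash
python3 - <<'E'
from h import *
np.set_printoptions(precision=1,suppress=True)
t=cv2.imread("pics/top0.png"); print(t.shape,[t[y,x] for x,y in((302,238),(330,242),(359,246),(388,250))])
from scipy import ndimage
s=cv2.imread("pics/side0.png"); bs=blobs(s,(205,225,378,300))[::-1]
for th in(50,60,75,90):
    m=(t[215:275,285:410].max(2)<th); l,n=ndimage.label(m)
    for q,b in zip(((302,238),(330,242),(359,246),(388,250)),bs):
        k=l[q[1]-215,q[0]-285]
        if k==0: continue
        c=np.array(ndimage.center_of_mass(m,l,k))[::-1]+[285,215]
        print(th,c,(l==k).sum(),plane("top",c,57),*tri(ray("top",c),ray("side",b[0])))
E
```

```text
(480, 640, 3) [array([72, 76, 77], dtype=uint8), array([67, 68, 70], dtype=uint8), array([68, 70, 70], dtype=uint8), array([68, 71, 73], dtype=uint8)]
75 [329.7 241.7] 111 [444.8  18.9  57. ] [445.6  19.9  51.9] 2.2703911144319116
75 [358.4 245.8] 115 [436.5 -37.8  57. ] [437.4 -37.5  50.8] 1.6643933954349854
75 [387.5 249.3] 134 [429.5 -94.9  57. ] [430.1 -94.8  51.7] 1.9004378117611807
90 [300.6 237.9] 382 [452.5  76.3  57. ] [453.   77.4  53.9] 1.9198587721004512
90 [329.6 241.8] 126 [444.6  19.   57. ] [445.4  20.   51.6] 2.1103295159214186
90 [358.5 245.6] 141 [437.  -37.8  57. ] [437.7 -37.4  51.4] 1.7647658140199773
90 [387.6 249.4] 159 [429.3 -95.1  57. ] [430.  -94.9  51.4] 2.0619036799453085
```

```bash
python3 -m pendant '[[[168,-272,0,0,0,25.5,1],[168,-272,0,0,0,25.5,1],[168,-272,0,0,0,25.5,1],[168,-272,0,0,0,25.5,1],[168,-272,0,0,0,25.5,1],[168,-272,0,0,0,25.5,1],[168,-272,0,0,0,25.5,1],[168,-272,0,0,0,25.5,1],[168,-272,0,0,0,25.5,1],[168,-272,0,0,0,25.5,1]]]'
```

```text
time: 0.93
eef_pos: [285.5, -329.7, 243.9]
tool_rot: [[0.992, -0.126, 0.001], [-0.126, -0.992, -0.001], [0.001, 0.001, -1.0]]
force: [-1.2, -0.9, 1.0]
finger_gap: 30.9
```

```bash
python3 -m pendant '[[[73,-334,54,0,0,0,1],[73,-334,54,0,0,0,1],[73,-334,54,0,0,0,1],[73,-334,54,0,0,0,1],[73,-334,54,0,0,0,1],[73,-334,54,0,0,0,1],[73,-334,54,0,0,0,1],[73,-334,54,0,0,0,1],[73,-334,54,0,0,0,1],[73,-334,54,0,0,0,1],[73,-334,54,0,0,0,1],[73,-334,54,0,0,0,1]]]'
python3 - <<'E'
from h import *
s=arm.read_state(); np.save("s1.npy",s,allow_pickle=True); cv2.imwrite("pics/w1.png",viewer.camera("wrist")); print(s["eef_pos"],s["force"])
E
```

```text
time: 1.93
eef_pos: [400.4, -9.8, 189.6]
tool_rot: [[0.992, -0.129, -0.001], [-0.129, -0.992, -0.0], [-0.0, 0.0, -1.0]]
force: [0.2, 0.6, 0.7]
finger_gap: 0.3
[400.44126016  -9.77654881 189.62012598] [0.18178936 0.56289274 0.74241421]
```

View pics/w1.png

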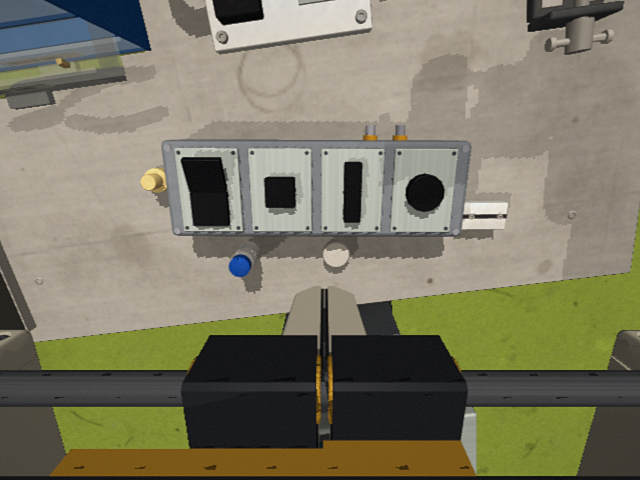

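The wrist view shows the rocker at (205,190) with its crease near row 192, the square key (280,192), the bar (352,192), the round button (424,193) and the closed fingertips at (323,290). I'll compute the positions from this.

```bash
python3 - <<'E'
from h import *
np.set_printoptions(precision=1,suppress=True)
st=np.load("s1.npy",allow_pickle=True).item(); im=cv2.imread("pics/w1.png")
B=blobs(im,(172,145,465,235),45)
P=[]
for o in B:
    p=plane("wrist",o[0],57,st); P.append(p); print(o,p)
# scale check: plate centres
P=np.array(P)
if len(P)==4:
    d=P[1]-P[3]; print("spacing",np.linalg.norm(np.diff(P[1:],axis=0)[:,:2],axis=1),"yaw",np.degrees(np.arctan2(-d[0],d[1])))
# deck corners z=45
C=[plane("wrist",q,45,st)[:2] for q in((164,142),(469,142),(462,234),(175,234))]; print(np.array(C),np.mean(C,0))
print([np.linalg.norm(C[i]-C[(i+1)%4]) for i in range(4)])
R=st["tool_rot"]
print("crease L/R z53",plane("wrist",(184,193),53,st),plane("wrist",(228,192),53,st))
def go(t,z): return R.T@(np.array([t[0],t[1],z])-st["eef_pos"])
E
```

```text
(array([207. , 190.8]), np.int32(2579), array([75.3, 39.6]), 78.7) [454.3  76.5  57. ]
(array([279.7, 191.9]), np.int32(912), array([30., 29.]), 90.0) [446.2  20.   57. ]
(array([352.2, 191.3]), np.int32(1022), array([60., 17.]), 90.0) [439.3 -36.6  57. ]
(array([424.4, 192.2]), np.int32(1108), array([36.1, 37.5]), 45.0) [431.3 -92.9  57. ]
spacing [57.  56.9] yaw -7.521252134303649
[[ 495.   105.5]
 [ 464.2 -132.6]
 [ 389.2 -126.4]
 [ 420.6  116.1]] [442.2  -9.3]
[np.float64(240.1750904294416), np.float64(75.29008295421589), np.float64(244.54014567537936), np.float64(75.18933099347691)]
crease L/R z53 [454.6  96.5  53. ] [450.9  61.5  53. ]
```

Three views agree to about 2 mm, and the spacings and yaw (-7.5°) match the given layout. Next I move above the rocker's press point at about (472,75.6), with the tips about 20 mm above it.

```bash
python3 -m pendant '[[[60,-93,0,0,0,0,1],[60,-93,0,0,0,0,1],[60,-93,0,0,0,0,1],[60,-93,50,0,0,0,1],[60,-93,85,0,0,0,1],[60,-93,85,0,0,0,1],[60,-93,85,0,0,0,1]]]'
python3 - <<'E'
from h import *
s=arm.read_state(); print(s["eef_pos"],s["force"]); np.save("s2.npy",s,allow_pickle=True)
im=viewer.camera("wrist"); cv2.imwrite("pics/w2.png",im)
E
```

```text
time: 2.57
eef_pos: [470.9, 74.6, 103.8]
tool_rot: [[0.992, -0.13, -0.004], [-0.13, -0.992, -0.0], [-0.003, 0.001, -1.0]]
force: [0.1, -0.0, 1.0]
finger_gap: 0.1
[470.94806107  74.61892796 103.76914409] [ 0.06127993 -0.04402101  1.01700811]
```

View pics/w2.png

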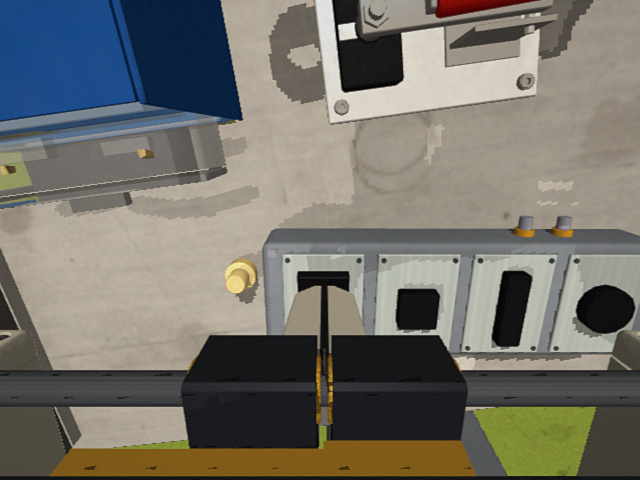

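The fingers stand over the far half of the rocker, centred on it, with the far edge just visible at (323,275). Pushing down now.

```bash
python3 -m pendant '[[[0,0,8,0,0,0,1],[0,0,14,0,0,0,1],[0,0,17,0,0,0,1],[0,0,20,0,0,0,1],[0,0,22,0,0,0,1],[0,0,24,0,0,0,1],[0,0,25,0,0,0,1],[0,0,26,0,0,0,1]]]'
```

```text
time: 3.28
eef_pos: [471.8, 75.9, 78.7]
tool_rot: [[0.992, -0.128, 0.0], [-0.128, -0.992, 0.0], [0.0, -0.0, -1.0]]
force: [1.7, 0.1, 1.2]
finger_gap: 0.5
```

```bash
python3 -m pendant '[[[0,0,0.5,0,0,0,1],[0,0,1,0,0,0,1],[0,0,1.5,0,0,0,1],[0,0,1.5,0,0,0,1]]]'
```

```text
time: 3.62
eef_pos: [471.8, 75.9, 78.1]
tool_rot: [[0.992, -0.128, 0.0], [-0.128, -0.992, 0.0], [0.0, -0.0, -1.0]]
force: [-4.7, 0.1, 12.6]
finger_gap: 0.3
```

```bash
python3 -m pendant '[[[0,0,1,0,0,0,1],[0,0,2,0,0,0,1],[0,0,2,0,0,0,1]]]'; python3 -m pendant '[[[0,0,-12,0,0,0,1],[0,0,-32,0,0,0,1],[0,0,-60,0,0,0,1],[-60,0,-70,0,0,0,1],[-60,0,-70,0,0,0,1],[-60,0,-70,0,0,0,1]]]'
python3 - <<'E'
from h import *
s=arm.read_state(); print(s["eef_pos"],s["force"])
im=viewer.camera("wrist"); cv2.imwrite("pics/w3.png",im)
E
```

```text
time: 3.87
eef_pos: [472.0, 75.9, 77.7]
tool_rot: [[0.992, -0.128, 0.0], [-0.128, -0.992, 0.0], [0.0, -0.0, -1.0]]
force: [-15.3, -1.7, 33.5]
finger_gap: 0.2
time: 4.37
eef_pos: [410.1, 83.9, 146.0]
tool_rot: [[0.992, -0.127, 0.001], [-0.127, -0.992, 0.0], [0.001, -0.0, -1.0]]
force: [-0.3, -0.1, 0.1]
finger_gap: 0.0
[410.12132985  83.93855865 146.00894152] [-0.33368842 -0.05015541  0.13507651]
```

View pics/w3.png

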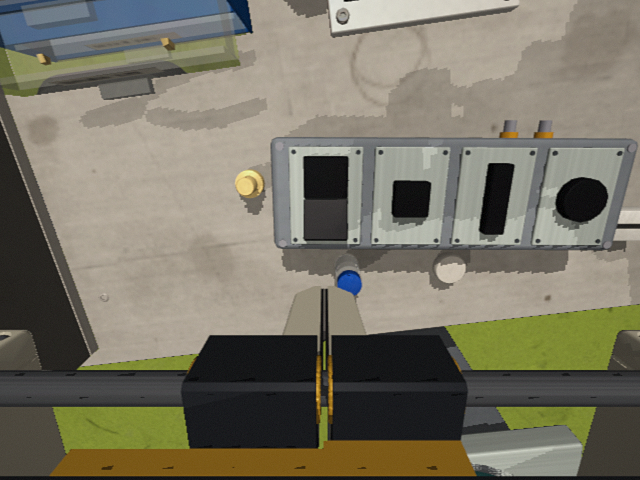

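The rocker is over: its near half is tilted up, shown as the lighter grey at (326,219). The parts haven't moved. Next is the round button.

```bash
python3 -m pendant '[[[11,40,0,0,0,0,1],[22,80,0,0,0,0,1],[33,120,0,0,0,0,1],[43,155,0,0,0,0,1],[43,174,15,0,0,0,1],[43,174,45,0,0,0,1],[43,174,50,0,0,0,1],[43,174,50,0,0,0,1],[43,174,50,0,0,0,1]]]'
```

```text
time: 5.17
eef_pos: [432.9, -94.2, 95.6]
tool_rot: [[0.992, -0.127, -0.001], [-0.127, -0.992, 0.0], [-0.001, -0.0, -1.0]]
force: [-0.6, -0.1, -0.2]
finger_gap: 0.5
```

```bash
python3 -m pendant '[[[0,0,8,0,0,0,1],[0,0,12,0,0,0,1],[0,0,14,0,0,0,1],[0,0,16,0,0,0,1],[0,0,18,0,0,0,1],[0,0,19.5,0,0,0,1],[0,0,20.5,0,0,0,1],[0,0,21,0,0,0,1],[0,0,21,0,0,0,1]]]'
```

```text
time: 5.92
eef_pos: [433.0, -94.4, 76.0]
tool_rot: [[0.992, -0.128, 0.001], [-0.128, -0.992, 0.0], [0.001, -0.0, -1.0]]
force: [-10.4, 5.8, 23.9]
finger_gap: 0.4
```

The stop is at tip height 51.0 mm, so the button is fully in (24 N). I'll lift, move over the bar and check.

```bash
python3 -m pendant '[[[0,0,-15,0,0,0,1],[0,0,-35,0,0,0,1],[-1,-20,-40,0,0,0,1],[-1,-50,-40,0,0,0,1],[-1,-58,-35,0,0,0,1],[-1,-58,-22,0,0,0,1],[-1,-58,-20,0,0,0,1],[-1,-58,-20,0,0,0,1]]]'
python3 - <<'E'
from h import *
s=arm.read_state(); print(s["eef_pos"],s["force"])
im=viewer.camera("wrist"); cv2.imwrite("pics/w4.png",im)
E
```

```text
time: 6.58
eef_pos: [438.2, -37.4, 92.4]
tool_rot: [[0.992, -0.128, -0.003], [-0.128, -0.992, 0.0], [-0.003, 0.0, -1.0]]
force: [-0.7, -0.7, -0.2]
finger_gap: 0.7
[438.16250924 -37.4119222   92.39881768] [-0.68983552 -0.67998403 -0.2096528 ]
```

View pics/w4.png

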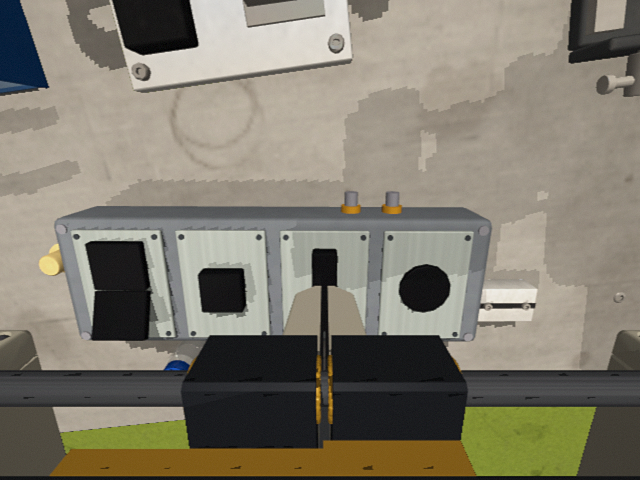

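The fingers are centred over the bar at (324,270), the round button at (425,288) looks sunk with less side wall showing, and the square key is untouched. Pressing the bar and holding it.

```bash
python3 -m pendant '[[[0,0,6,0,0,0,1],[0,0,9,0,0,0,1],[0,0,11,0,0,0,1],[0,0,13,0,0,0,1],[0,0,15,0,0,0,1],[0,0,16.5,0,0,0,1],[0,0,17.5,0,0,0,1],[0,0,18,0,0,0,1],[0,0,18,0,0,0,1],[0,0,18,0,0,0,1],[0,0,18,0,0,0,1]]]'
```

```text
time: 7.55
eef_pos: [439.1, -36.9, 76.3]
tool_rot: [[0.992, -0.128, 0.0], [-0.128, -0.992, -0.0], [0.0, 0.0, -1.0]]
force: [-1.7, -3.9, 4.3]
finger_gap: 0.3
```

```bash
python3 -m pendant '[[[0,0,0.7,0,0,0,1],[0,0,1.4,0,0,0,1],[0,0,1.8,0,0,0,1],[0,0,1.8,0,0,0,1],[0,0,1.8,0,0,0,1],[0,0,1.8,0,0,0,1]]]'
python3 - <<'E'
from h import *
cv2.imwrite("pics/w5.png",viewer.camera("wrist")); s=arm.read_state(); print(s["eef_pos"],s["force"])
E
```

```text
time: 8.05
eef_pos: [439.3, -36.9, 75.9]
tool_rot: [[0.992, -0.128, 0.001], [-0.128, -0.992, -0.0], [0.001, 0.0, -1.0]]
force: [-10.3, -1.1, 22.5]
finger_gap: 0.5
[439.30493134 -36.93965009  75.87659698] [-10.10976829  -1.20800379  22.87002653]
```

View pics/w5.png

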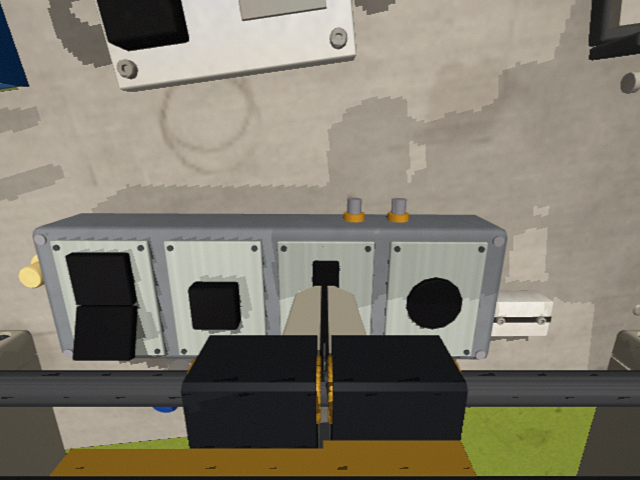

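The bar is on its stop: tip at 50.9 mm, 22.9 N and steady. The round button at (435,303) is in, the rocker is over, the square key is up, and the visible parts are where they were. Handing in.

```bash
python3 -c "
from plant import arm
print(arm.close_job())"
```

```text
the job is handed in; nothing more can be done
None
```

I did the purge in the order asked, with closed fingers and without grasping anything, and handed it in at about 8 s with the bar key still held down.

| Step | Fingertip height at the stop | Expected | Force |
|---|---|---|---|
| Rocker, raised end down | 52.7 mm | 53 mm | up to 33 N |
| Round button in | 51.0 mm | 51 mm | 24 N |
| Bar key down, held | 50.9 mm | 51 mm | about 23 N, steady |

- **Last picture:** it shows the rocker over, the round button in and the square key up.
- **Loose parts:** the coupling, holder and vial looked undisturbed as far as the last picture shows them. The nut was hidden behind the gripper there, but the fingers came down only on the controls.
- **Disagreements:** no check failed. The camera views agreed to about 2–3 mm. Triangulated heights from the two fixed cameras came out about 5 mm low, so I used the given heights, and the contact stops confirmed them.

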